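# Back up a lino block with a furniture strip and hold it tight for lock-up

## Task

Two lino blocks lie on the steel lock-up bed, each with a gap between it and the blue packing bar behind it. Slip the pale beech strip into the one gap that is wide enough for it, flat on the bed and backing the full width of that block, without shifting the other block or disturbing the other things around. Then push the block up so that block, strip and packing bar sit tight and square against one another, and finish while still holding it firmly pressed there with the fingers, so that the forme can be locked.

Things in the scene. Friction and masses are not known exactly. Their poses are not given: they have to be found in the camera images.
- bed: Fixed grey steel lock-up bed, plate 290 (x) x 480 (y) x 10 mm thick; origin under its centre, so its working surface lies 10 mm above the origin; +x points away from the robot, towards the head bar. The head bar is a steel bar along y on the plate, 22 mm high above the plate, its near face at local x = +115 mm. Position and yaw vary
- pack_shallow_face (a point): Blue steel packing bar held to the head bar by magnets (cannot move), 70 mm wide (y), 20 mm high, 32 mm deep. The point is the centre of its near face, 10 mm above the plate; axes as the bed's (y along the face, x away from the robot). It stands in the left or the right bay, 80 mm off the bed's middle line. The gap between this face and the block in front of it is 18 to 22 mm at its middle (up to 2.5 mm less or more at its ends), open at its outer end and from above
- pack_deep_face (a point): The other blue packing bar, the same but 45 mm deep, in the other bay. The gap between this face and the block in front of it is 5 to 9 mm at its middle (under 11 mm anywhere), too narrow for the strip
- block_grey_center (a point): Loose block with dark grey lino cut with pale dots: 60 (x) x 76 (y) x 23 mm high, about 0.12 kg, lying on the bed in front of one of the packing bars, slightly askew. The point is its centre, half-way up; y is along the face turned to the packing bar, x points to the packing bar
- block_green_center (a point): Loose block with dark green lino cut with a pale leaf pattern, same size, mass and axes, in front of the other packing bar
- strip_center (a point): Loose pale beech furniture strip, 12 (x) x 130 (y, its length) x 18 mm high, about 22 g, lying on the near part of the bed. The point is its centre, half-way up. To leave room for fingers beside the blocks, hold it near one end: in place it overhangs the block by 27 mm at each side
- quoin: Bystander: loose steel quoin, 60 x 24 x 18 mm, on the bed at its left edge; origin under its centre
- quoin_mid: Bystander: a second steel quoin, 60 x 24 x 18 mm, on the bed between the two blocks; origin under its centre
- dark_furniture: Bystander: loose dark wooden block, 60 x 24 x 18 mm, on the bed at its right edge; origin under its centre
- brayer: Bystander: loose ink roller with wooden handle, about 165 x 106 x 48 mm, on the ink slab at the right; origin under the roller
- ink_tin: Bystander: loose ink tin, 76 mm across, 48 mm high, on the table right of the bed; origin under its centre
- gouge: Bystander: loose lino gouge with wooden handle, 150 mm long, on the table left of the bed
- dish: Bystander: loose white ceramic dish, 90 mm across, 35 mm high, on the table left of the bed; origin under its centre
Things that resemble listed ones, but are neither listed nor needed, are in the scene too. Leave any orange look-alike of the part that bears block_grey_center alone. There is more than one size of the part that bears strip_center; the job needs the smaller.

How it is judged (in metres and radians):
On the way:
1. the strip lies flat in the wide gap, behind the full width of the block (z of strip_center in the frame of pack_shallow_face between -0.005 and 0.003 m and angle between the y axis of strip_center and the y axis of pack_shallow_face, either way round below 0.12 rad and x of strip_center in the frame of pack_shallow_face between -0.02 and -0.003 m and ((y of block_grey_center in the frame of pack_shallow_face between -0.03 and 0.03 m and y of strip_center in the frame of block_grey_center between -0.03 and 0.03 m) or (y of block_green_center in the frame of pack_shallow_face between -0.03 and 0.03 m and y of strip_center in the frame of block_green_center between -0.03 and 0.03 m))), for 0.2 s.
At the end, for the whole second after the job is handed in: Strip flat in the wide gap, touching the packing bar with over 2 N, parallel within 0.03 rad, centred on the block within 30 mm; that block flat and square (0.03 rad), pressed on the strip with over 2 N by the fingers (over 3 N), still; the other block within 10 mm of its start (z of strip_center in the frame of pack_shallow_face between -0.005 and 0.003 m and angle between the y axis of strip_center and the y axis of pack_shallow_face, either way round below 0.03 rad and x of strip_center in the frame of pack_shallow_face between -0.01 and -0.003 m and contact force between strip and pack_shallow above 2 N and ((contact force between the fingers and block_grey above 3 N and contact force between block_grey and strip above 2 N and y of block_grey_center in the frame of pack_shallow_face between -0.03 and 0.03 m and z of block_grey_center in the frame of pack_shallow_face between -0.003 and 0.005 m and angle between the y axis of block_grey_center and the y axis of pack_shallow_face, either way round below 0.03 rad and angle between block_grey_center's own z axis and vertical below 0.03 rad and y of strip_center in the frame of block_grey_center between -0.03 and 0.03 m and linear speed of block_grey below 0.01 m/s and distance of block_green_center from where it was at the start of the episode below 0.01 m) or (contact force between the fingers and block_green above 3 N and contact force between block_green and strip above 2 N and y of block_green_center in the frame of pack_shallow_face between -0.03 and 0.03 m and z of block_green_center in the frame of pack_shallow_face between -0.003 and 0.005 m and angle between the y axis of block_green_center and the y axis of pack_shallow_face, either way round below 0.03 rad and angle between block_green_center's own z axis and vertical below 0.03 rad and y of strip_center in the frame of block_green_center between -0.03 and 0.03 m and linear speed of block_green below 0.01 m/s and distance of block_grey_center from where it was at the start of the episode below 0.01 m))); the arm keeps its last pose, push and grip.
It fails at once if the other block (at the narrow gap) is shifted by more than 10 mm ((y of block_grey_center in the frame of pack_deep_face between -0.05 and 0.05 m and distance of block_grey_center from where it was at the start of the episode above 0.01 m) or (y of block_green_center in the frame of pack_deep_face between -0.05 and 0.05 m and distance of block_green_center from where it was at the start of the episode above 0.01 m)).
It fails at once if a bystander is moved by more than 20 mm (distance of any of quoin, quoin_mid, dark_furniture, brayer, ink_tin, gouge, dish from where it was at the start of the episode above 0.02 m).
It also fails if it takes over 45 s, if anything falls off the work surface, if the arm or the gripper's body presses on something with over 40 N, if the wrist force passes 120 N, or if a joint passes its speed limit or range.

## Robot

A 6-joint arm with a two-finger parallel gripper is mounted at the origin on the work surface. World frame = base frame: x ahead of the robot, y to its left, z up, the work surface at z = 0. Lengths are in mm, angles in degrees, forces in N, time in s.
With the tool pointing down it reaches from about 350 to 850 mm from the base axis. Payload 8.1 kg.
Tool frame: the origin (TCP) lies midway between the tips of the shut fingers; the grasp point (between the pads) lies 19 mm behind it; x points along the fingers, z is the direction in which the jaws open and shut, and the axes are right-handed (so a half turn about x gives the same grasp; the last joint's range is limited). The gripper opens to 85 mm and grips with 20 to 120 N. Pads are 22 mm wide; open, the fingers measure 114 mm over their backs; the gripper's body (76 mm by 85 mm) begins 54 mm behind the grasp point. The pads swing forward as they close: fully open they stand 13 mm farther back than shut.
Start: joints at [-80.638, 7.471, 85.268, -0, 87.261, -4.893], TCP at [147.765, -581.525, 231.292] pointing down, gripper open.
Joint ranges: [-169.43, 169.43], [-51.17, 129.36], [1.28, 143.12], [-76.62, 256.62], [0, 156.53], [-152.29, 152.29]. Speed limits (degrees/s): [136.94, 136.94, 159.86, 180, 180, 180].

## Interface

Orientations are given as [roll, pitch, yaw] about the fixed x, y, z axes, in that order (R = Rz(yaw) Ry(pitch) Rx(roll)).
In Python, from bench import r gives the robot as it stands. The module is installed in compiled form; this text tells all that it offers.
- The arm moves only by the tool servo_tool, never from a script. Its argument "commands" is a list that holds one entry, the list of rows, each a list of 7 numbers: the closure in counts, from 0 (fully open) to 255 (shut), then the shift along the tool's x, y, z in cm, then the turn, a rotation vector about the tool's x, y, z in degrees. A call has 1 to 8 rows; each row is the pose to reach, as a shift and turn from the pose commanded when the call began, along the tool's axes at that moment; what a row does not reach only later rows make up. A row lasts 1/10 s, in which the tool goes at most 50 mm and 8.59 degrees, less where a joint would pass 70% of its speed; a pose out of reach is approached as far as the arm can. A call with a gripper value outside its range is refused whole. The fingers move at their own pace and stop on an object; "force" is the grip in N (left out, the last holds). Time passes only in rows, so rows that repeat a pose let the fingers close. It gives the time, the measured TCP pose, the force and the opening at its end, in the units of the state.
- r.sense(): the state, without advancing time (a new reading comes with each control period).
- r.snapshot(name): name is "side" or "top"; returns (picture, depth): 400x640x3 uint8, red, green, blue; 400x640 float32, mm along the optical axis (not along the pixel's ray), 0 where there is no reading.
- r.calibration(name): a dict with "fx", "fy", "cx", "cy" (pixels), "pose" (4x4, takes a point from camera to world coordinates). Camera axes: x right, y down, z forward; pixel columns grow to the right and rows downward; lengths in mm; the calibration is good to about 2 mm. A picture is of the moment at which its call begins. calibration takes no time and is no camera call.
- r.hand_in(): hands the job in, once; it reports no verdict.
The state is a dict: "time": time; "joint_pos": joint angles; "qd": joint speeds; "joint_efforts": joint torques, N m; "tool_pos": TCP position; "tcp_rot": TCP orientation; "ft_force": force on the tool from outside, world axes, zero at the start; "wrist_torque": the same for the moment, N m; "finger_gap": finger opening in mm.
Only numpy, scipy, OpenCV 4.12 (cv2) and the standard library are available. Lean on these libraries where they do the work, as an engineer would, in place of code of your own. Each camera call takes 0.05 s, during which the arm holds its last target.

## Working session

There is one attempt and no reset: what is moved stays moved. The work goes in short steps, Python scripts to look and compute and a tool call to move; the robot and the scene stay as the last step left them, time stands still between calls to the robot, and variables do not carry over. Pictures are saved under pics/ and viewed, and the job is handed in when it is done.

Besides the shell and the picture viewer there is one more tool, called after "Emit:" by a JSON object that holds its "api" and its "payload", one argument or row to a line. servo_tool: Moves the arm, as the interface text tells. Its arguments: {"type":"object","properties":{"commands":{"type":"array","items":{"type":"array","items":{"type":"array","items":{"type":"number"}}}},"force":{"type":"number"}},"required":["commands"]}

```bash
mkdir -p pics; ls; python3 - <<'E'
from bench import r
import cv2,numpy as np
for n in ("top","side"):
    p,d=r.snapshot(n)
    cv2.imwrite(f"pics/{n}0.png",p[:,:,::-1]); np.save(f"{n}0.npy",d)
    c=r.calibration(n); print(n,c["fx"],c["fy"],c["cx"],c["cy"]);print(np.round(c["pose"],3))
print(r.sense())
E
```

```text
pics
top 446.092260867433 446.092260867433 321.832495111299 200.67413467126275
[[ 9.000000e-03 -9.970000e-01  7.200000e-02  3.278380e+02]
 [-1.000000e+00 -1.000000e-02 -1.600000e-02 -3.796700e+01]
 [ 1.600000e-02 -7.200000e-02 -9.970000e-01  1.269695e+03]
 [ 0.000000e+00  0.000000e+00  0.000000e+00  1.000000e+00]]
side 433.41146158923704 433.41146158923704 327.036689483801 191.7887706122507
[[-9.57000e-01 -2.28000e-01  1.81000e-01  1.88516e+02]
 [-2.91000e-01  7.26000e-01 -6.23000e-01  7.25290e+02]
 [ 1.00000e-02 -6.48000e-01 -7.61000e-01  9.94184e+02]
 [ 0.00000e+00  0.00000e+00  0.00000e+00  1.00000e+00]]
{'time': 0.1, 'joint_pos': array([-8.06375983e+01,  7.51176669e+00,  8.53253548e+01, -2.51999514e-04,
        8.72631850e+01, -4.89546826e+00]), 'qd': array([-0.08638162, -0.14606099, -0.16090412,  0.03869913,  0.07847322,
        0.09518169]), 'joint_efforts': array([ 2.64830793e-03, -5.70948565e+01, -5.01941335e+01, -5.21201787e-05,
        8.06678989e-03,  6.58590648e-05]), 'tool_pos': array([ 147.68205981, -581.00114355,  230.31688784]), 'tcp_rot': array([175.24829902,  89.89969322,  99.50618119]), 'ft_force': array([-0.32028219,  0.9501966 , -0.3599207 ]), 'wrist_torque': array([0.01290579, 0.00833555, 0.04281962]), 'finger_gap': 85.71954221041842}
```

View pics/top0.png

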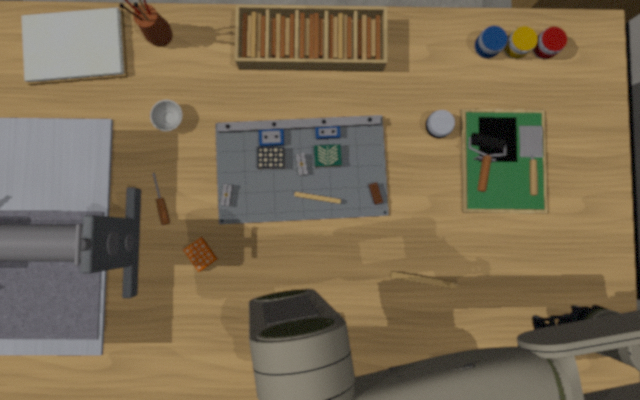

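View pics/side0.png

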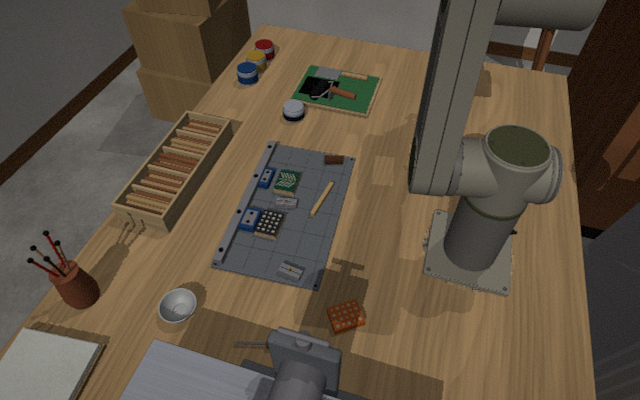

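The top view shows the bed at columns 215–387, rows 118–222. The grey block is at (271,158), the green at (328,156) and the strip at (318,198). I'll enlarge the crops.

```bash
python3 - <<'E'
import cv2
p=cv2.imread("pics/top0.png"); 
cv2.imwrite("pics/t1.png",cv2.resize(p[112:172,240:360],None,fx=6.6,fy=6.6,interpolation=cv2.INTER_CUBIC))
cv2.imwrite("pics/t2.png",cv2.resize(p[170:230,210:390],None,fx=4.4,fy=4.4,interpolation=cv2.INTER_CUBIC))
p=cv2.imread("pics/side0.png")
cv2.imwrite("pics/s1.png",cv2.resize(p[140:290,210:360],None,fx=4,fy=4,interpolation=cv2.INTER_CUBIC))
E
```

```text
(no output)
```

View pics/t1.png

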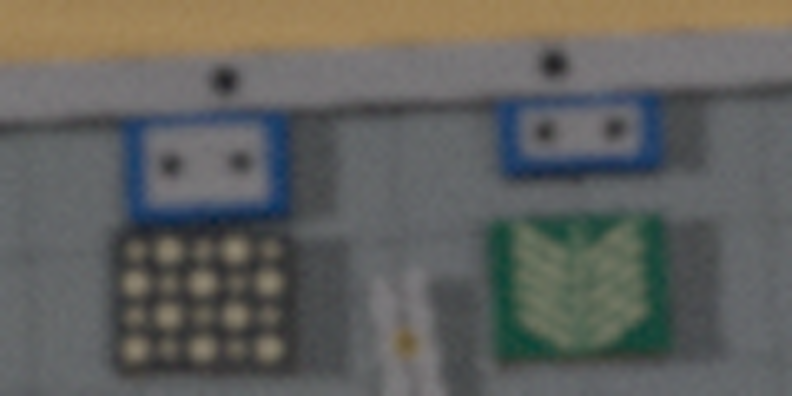

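View pics/t2.png

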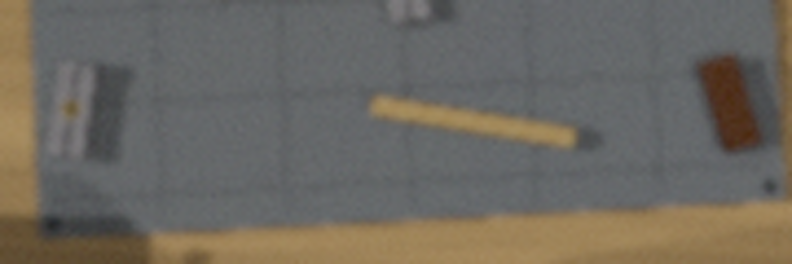

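View pics/s1.png

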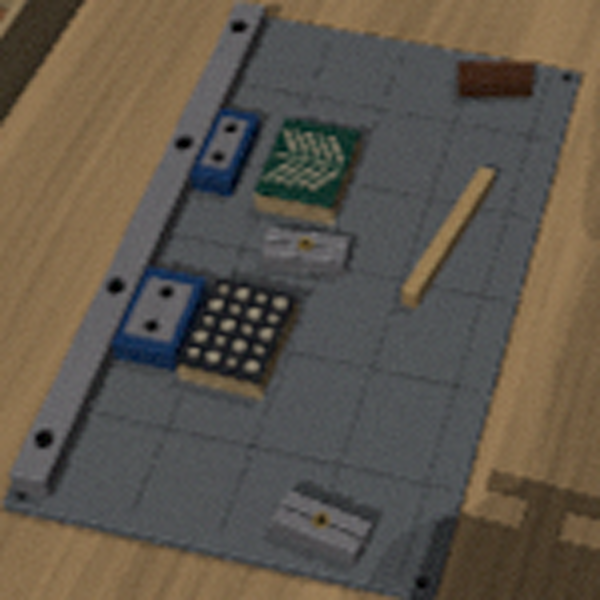

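The wide gap is behind the green block, in the right bay. I'll fit box poses to colour masks in both cameras.

```bash
cat > h.py <<'E'
import cv2,numpy as np
from scipy.optimize import minimize
from bench import r
S=6
def proj(c,P):
    P=np.atleast_2d(P); T=np.linalg.inv(c["pose"]); q=P@T[:3,:3].T+T[:3,3]
    return np.c_[c["fx"]*q[:,0]/q[:,2]+c["cx"],c["fy"]*q[:,1]/q[:,2]+c["cy"]]
def unproj(c,uv,z):
    d=np.array([(uv[0]-c["cx"])/c["fx"],(uv[1]-c["cy"])/c["fy"],1]); d=c["pose"][:3,:3]@d; o=c["pose"][:3,3]
    return o+d*(z-o[2])/d[2]
def box(x,y,yaw,L,z0,z1):
    c,s=np.cos(yaw),np.sin(yaw); R=np.array([[c,-s],[s,c]])
    k=np.array([[a,b] for a in(-.5,.5) for b in(-.5,.5)])*L[:2]
    k=k@R.T+[x,y]
    return np.vstack([np.c_[k,np.full(4,z)] for z in (z0,z1)])
def fit(c,mask,roi,L,z0,z1,x0):
    u0,v0,u1,v1=roi
    m=cv2.resize(mask[v0:v1,u0:u1].astype(np.float32),None,fx=S,fy=S,interpolation=cv2.INTER_CUBIC)
    m=(m>.5).astype(np.float32)
    def f(p):
        q=(proj(c,box(p[0],p[1],p[2]/50,L,z0,z1))-[u0,v0]+.5)*S-.5
        h=cv2.convexHull(q.astype(np.float32))
        im=np.zeros(m.shape,np.uint8); cv2.fillConvexPoly(im,np.round(h*16).astype(np.int32),255,cv2.LINE_AA,4)
        return np.abs(im/255-m).sum()/S/S
    best=min((minimize(f,[x0[0],x0[1],x0[2]*50+d],method="Nelder-Mead",options=dict(initial_simplex=np.array([[x0[0],x0[1],x0[2]*50+d]]*4)+np.r_[[[0,0,0]],np.eye(3)*4])) for d in(-3,0,3)),key=lambda o:o.fun)
    p=best.x; return np.array([p[0],p[1],np.degrees(p[2]/50)]),best.fun,m.sum()/S/S
def hull(m):
    ct,_=cv2.findContours(m.astype(np.uint8),cv2.RETR_EXTERNAL,cv2.CHAIN_APPROX_NONE)
    a=max(ct,key=cv2.contourArea); o=np.zeros(m.shape,np.uint8); cv2.drawContours(o,[a],-1,1,-1); return o
E
python3 - <<'E'
from h import *
C={n:r.calibration(n) for n in("top","side")}
for n in C:
    p=cv2.imread(f"pics/{n}0.png"); hsv=cv2.cvtColor(p,cv2.COLOR_BGR2HSV)
    pts={"top":dict(strip=(318,198),grn=(328,156),bars=(328,132),bard=(271,136)),"side":dict(strip=(322,199),grn=(288,181),bars=(267,178),bard=(249,219))}[n]
    for k,(u,v) in pts.items():
        print(n,k,hsv[v-1:v+2,u-1:u+2].reshape(-1,3).mean(0), np.round(unproj(C[n],(u,v),28),1))
E
```

```text
top strip [ 19.11111111 106.55555556 155.        ] [425.1 -46.9  28. ]
top grn [ 52.22222222  41.88888889 102.11111111] [543.8 -73.9  28. ]
top bars [146.77777778   6.11111111 118.        ] [612.2 -73.4  28. ]
top bard [142.55555556   5.77777778 117.66666667] [598.8  87.1  28. ]
side strip [ 18.44444444 115.33333333 123.22222222] [424.4 -34.4  28. ]
side grn [63.77777778 60.66666667 77.44444444] [542.1 -70.5  28. ]
side bars [124.22222222  30.33333333  93.33333333] [606.4 -62.9  28. ]
side bard [140.33333333   9.44444444  88.44444444] [596.1  94.7  28. ]
```

```bash
cat >> h.py <<'E'
def masks(n,p):
    hsv=cv2.cvtColor(p,cv2.COLOR_BGR2HSV).astype(int); H,Sx,V=hsv[...,0],hsv[...,1],hsv[...,2]
    return dict(strip=(abs(H-19)<8)&(Sx>60)&(V>70),grn=(H>38)&(H<90)&(Sx>50),blue=(H>100)&(H<125)&(Sx>85))
def inroi(m,roi):
    o=np.zeros_like(m); u0,v0,u1,v1=roi; o[v0:v1,u0:u1]=m[v0:v1,u0:u1]; return hull(o)
ROI={"top":dict(strip=(285,182,355,212),grn=(310,138,348,175),bars=(310,118,348,145),bard=(250,118,292,150)),
"side":dict(strip=(304,175,340,222),grn=(265,160,306,200),bars=(250,160,277,192),bard=(234,202,264,236))}
E
cat > m.py <<'E'
from h import *
import sys
def run(tag,what=("strip","grn","bars","bard"),new=True,vis=True):
    for n in("top","side"):
        c=r.calibration(n)
        if new:
            p,_=r.snapshot(n); cv2.imwrite(f"pics/{n}{tag}.png",p[:,:,::-1])
        p=cv2.imread(f"pics/{n}{tag}.png"); M=masks(n,p)
        big=None; vz=p.copy()
        for k in what:
            roi=ROI[n][k]; m=inroi(M["blue" if k[0]=="b" else k],roi); vz[m>0]=(0,0,255)
            D={"strip":((12,130),10,28,(425,-46,.1)),"grn":((60,76),30,33,(545,-73,.05)),"bars":((32,70),10,30,(612,-73,.05)),"bard":((45,70),10,30,(599,87,.05))}[k]
            if n=="side" and k=="grn": pass
            print(n,k,*[np.round(a,2) for a in fit(c,m,roi,np.array(D[0]),D[1],D[2],D[3])])
        u0,v0,u1,v1=(240,110,360,215) if n=="top" else (225,140,345,245)
        cv2.imwrite(f"pics/{n}{tag}_m.png",cv2.resize(np.vstack([p[v0:v1,u0:u1],vz[v0:v1,u0:u1]]),None,fx=2.8,fy=2.8,interpolation=cv2.INTER_NEAREST))
if __name__=="__main__": run("0",new=False)
E
python3 m.py; cd pics; python3 -c "
import cv2,numpy as np
a=cv2.imread('top0_m.png');b=cv2.imread('side0_m.png');print(a.shape,b.shape);h=min(a.shape[0],b.shape[0]);cv2.imwrite('m0.png',np.hstack([a[:h],b[:h]]))"
```

```text
top strip [427.86 -44.94  -8.69] 24.87 236.83
top grn [545.52 -72.3    3.59] 362.53 243.42
top bars [613.81 -71.92   5.63] 184.22 147.19
top bard [596.55  87.46   4.31] 267.54 180.14
side strip [428.7  -43.42  -8.3 ] 56.57 188.56
side grn [546.32 -70.37   3.49] 26.27 392.64
side bars [613.91 -70.98   4.53] 24.76 250.67
side bard [597.61  88.34   3.53] 30.59 421.81
(588, 336, 3) (588, 336, 3)
```

View pics/m0.png

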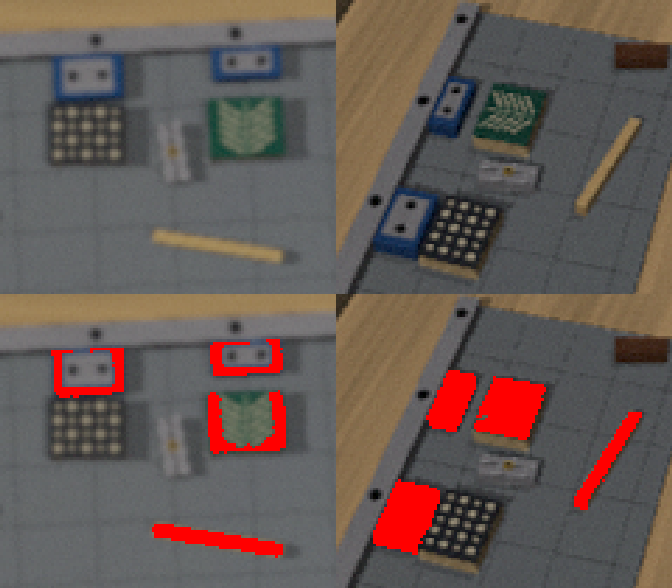

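Masks follow the parts, but the contours have gaps at the dotted and pale centres. I'll switch to convex hulls and refit.

```bash
sed -i 's/a=max(ct,key=cv2.contourArea); /a=cv2.convexHull(np.vstack([q for q in ct if cv2.contourArea(q)>8])); /' h.py; sed -i 's/(Sx>60)&(V>70)/(Sx>70)\&(V>80)/' h.py
cat >> m.py <<'E'
    c=r.calibration("top")
    for uv in [(220.2,223.6),(388.4,215.5)]: print(unproj(c,uv,10))
    R=cv2.Rodrigues; s=r.sense(); from scipy.spatial.transform import Rotation as Q
    print(Q.from_euler("xyz",s["tcp_rot"],degrees=True).as_matrix().round(4))
E
python3 m.py
```

```text
File "m.py", line 18
    c=r.calibration("top")
IndentationError: unexpected indent
```

```bash
sed -i 's/^if __name__.*/if __name__=="__main__":\n    run("0",new=False)/' m.py; python3 m.py
```

```text
top strip [427.94 -45.34  -8.35] 34.6 255.67
top grn [546.29 -72.23   3.89] 32.93 609.67
top bars [613.52 -71.95   5.17] 26.25 313.67
top bard [596.39  88.08   4.49] 24.86 435.67
side strip [429.21 -43.86  -8.05] 28.4 215.83
side grn [546.36 -70.51   3.17] 24.36 425.67
side bars [614.26 -70.76   3.38] 14.64 269.67
side bard [597.89  88.42   2.63] 18.93 447.67
[351.60447668 227.21002093  10.        ]
[ 378.73333045 -246.78941883   10.        ]
[[-3.000e-04  9.692e-01  2.463e-01]
 [ 1.700e-03  2.463e-01 -9.692e-01]
 [-1.000e+00  1.000e-04 -1.700e-03]]
```

Bed yaw is about 3.5°. The shallow bar's face centre is near (598,-72), the green block near (546,-71), and the gap is about 21 mm. The strip is at (428.5,-44.6), yaw -8.2°. Next is a helper for computing moves.

```bash
cat > d.py <<'E'
# usage: d.py x y z angle(tool z axis dir)
import sys,numpy as np
from bench import r
from scipy.spatial.transform import Rotation as Q
s=r.sense(); R=Q.from_euler("xyz",s["tcp_rot"],degrees=True).as_matrix()
print("t",s["time"],"pos",s["tool_pos"].round(1),"zdir",np.degrees(np.arctan2(R[1,2],R[0,2])).round(2),"tilt",np.degrees(R[:2,0]).round(2),"F",s["ft_force"].round(1),"gap",round(s["finger_gap"],1))
if len(sys.argv)>1:
    x,y,z,a=map(float,sys.argv[1:5]); a=np.radians(a)
    X=np.array([0,0,-1]);Z=np.array([np.cos(a),np.sin(a),0]);Rt=np.c_[X,np.cross(Z,X),Z]
    print("shift cm",(R.T@(np.array([x,y,z])-s["tool_pos"])/10).round(2),"rot",np.degrees(Q.from_matrix(R.T@Rt).as_rotvec()).round(2))
E
python3 d.py 421 -96 130 -8.2
```

```text
t 0.1 pos [ 147.7 -581.   230.3] zdir -75.74 tilt [-0.02  0.1 ] F [-0.3  1.  -0.4] gap 85.7
shift cm [ 10.11  38.43 -40.26] rot [-67.54  -0.08  -0.07]
```

Emit:
{"api": "servo_tool", "payload": {
  "commands": [
    [[110, 0, 4, -5, -8, 0, 0], [110, 2, 8, -9, -16, 0, 0], [110, 3, 12, -13, -24, 0, 0], [110, 4, 16, -17, -32, 0, 0], [110, 5, 20, -21, -40, 0, 0], [110, 6, 24, -25, -48, 0, 0], [110, 7, 28, -29.5, -56, 0, 0], [110, 8, 32, -33.5, -64, 0, 0]]
  ],
  "force": 40
}}

```text
time: 0.9
tool_pos: [340.8, -237.2, 163.0]
tcp_rot: [6.7, 90.0, -4.8]
ft_force: [1.6, -0.4, 0.5]
finger_gap: 48.7
```

```bash
python3 d.py 421 -96 70 -8.2
```

```text
t 0.9 pos [ 340.8 -237.2  163. ] zdir -11.44 tilt [ 0. -0.] F [ 1.6 -0.4  0.5] gap 48.7
shift cm [ 9.3  15.43  5.06] rot [-3.24  0.   -0.  ]
```

Emit:
{"api": "servo_tool", "payload": {
  "commands": [
    [[110, 0, 0, 0, 0, 0, 0], [110, 0, 0, 0, 0, 0, 0], [110, 0, 0, 0, 0, 0, 0]]
  ]
}}

```text
time: 1.2
tool_pos: [340.2, -239.8, 163.7]
tcp_rot: [-95.3, 90.0, -107.1]
ft_force: [-0.0, 0.2, 0.7]
finger_gap: 48.6
```

```bash
python3 d.py 421 -96 70 -8.2
```

```text
t 1.2 pos [ 340.2 -239.8  163.7] zdir -11.83 tilt [-0.01 -0.03] F [-0.   0.2  0.7] gap 48.6
shift cm [ 9.36 15.74  4.96] rot [-3.63 -0.    0.03]
```

Emit:
{"api": "servo_tool", "payload": {
  "commands": [
    [[110, 2, 4, 1.2, -1, 0, 0], [110, 4, 8, 2.5, -2, 0, 0], [110, 6, 12, 3.8, -3, 0, 0], [110, 8, 15.7, 5, -3.6, 0, 0], [110, 9.4, 15.7, 5, -3.6, 0, 0], [110, 9.4, 15.7, 5, -3.6, 0, 0], [110, 9.4, 15.7, 5, -3.6, 0, 0], [110, 9.4, 15.7, 5, -3.6, 0, 0]]
  ]
}}

```text
time: 2.0
tool_pos: [421.9, -97.2, 70.7]
tcp_rot: [-18.2, 89.9, -26.5]
ft_force: [-0.3, -1.4, -0.2]
finger_gap: 48.5
```

```bash
python3 d.py 421 -96 20 -8.2;  python3 - <<'E'
from bench import r
import cv2,numpy as np
o=[]
for n,(u,v) in (("top",(325,190)),("side",(322,195))):
    p,d=r.snapshot(n); cv2.imwrite(f"pics/{n}a.png",p[:,:,::-1]); o.append(cv2.resize(p[v-50:v+50,u-50:u+50,::-1],None,fx=4,fy=4,interpolation=cv2.INTER_CUBIC))
cv2.imwrite("pics/a.png",np.hstack(o))
E
```

```text
t 2.0 pos [421.9 -97.2  70.7] zdir -8.31 tilt [ 0.08 -0.04] F [-0.3 -1.4 -0.2] gap 48.5
shift cm [ 5.07  0.11 -0.11] rot [-0.11  0.09  0.03]
```

View pics/a.png

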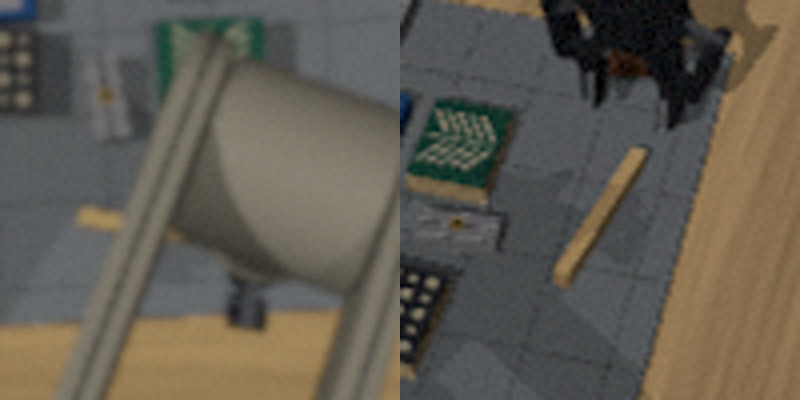

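The side view shows the fingers straddling the strip's near (right) end, with the strip end at crop (640,155). I'll descend and grip.

Emit:
{"api": "servo_tool", "payload": {
  "commands": [
    [[110, 2, 0.1, -0.1, 0, 0, 0], [110, 4, 0.1, -0.1, 0, 0, 0], [110, 5.6, 0.1, -0.1, 0, 0, 0], [110, 5.6, 0.1, -0.1, 0, 0, 0], [110, 5.6, 0.1, -0.1, 0, 0, 0]]
  ]
}}

```text
time: 2.6
tool_pos: [420.7, -94.9, 14.2]
tcp_rot: [-22.1, 90.0, -30.3]
ft_force: [0.7, -0.8, -0.4]
finger_gap: 48.4
```

Emit:
{"api": "servo_tool", "payload": {
  "commands": [
    [[255, 0, 0, 0, 0, 0, 0], [255, 0, 0, 0, 0, 0, 0], [255, 0, 0, 0, 0, 0, 0], [255, 0, 0, 0, 0, 0, 0], [255, 0, 0, 0, 0, 0, 0], [255, 0, 0, 0, 0, 0, 0], [255, 0, 0, 0, 0, 0, 0], [255, 0, 0, 0, 0, 0, 0]]
  ],
  "force": 40
}}

```text
time: 3.4
tool_pos: [421.6, -94.8, 14.7]
tcp_rot: [-14.8, 89.9, -22.9]
ft_force: [-1.1, -0.2, 6.5]
finger_gap: 11.0
```

```bash
python3 d.py 421 -96 60 -8.2
```

```text
t 3.4 pos [421.6 -94.8  14.7] zdir -8.14 tilt [ 0.11 -0.05] F [-1.1 -0.2  6.5] gap 11.0
shift cm [-4.53 -0.13 -0.03] rot [0.06 0.11 0.03]
```

Emit:
{"api": "servo_tool", "payload": {
  "commands": [
    [[255, -2, 0, 0, 0, 0, 0], [255, -4.5, 0, 0, 0, 0, 0], [255, -5.5, 0, 0, 0, 0, 0], [255, -5.5, 0, 0, 0, 0, 0], [255, -5.5, 0, 0, 0, 0, 0]]
  ]
}}

```text
time: 3.9
tool_pos: [420.4, -94.4, 68.0]
tcp_rot: [169.8, 90.0, 161.7]
ft_force: [-0.5, 0.1, -1.2]
finger_gap: 11.2
```

```bash
python3 d.py;  python3 - <<'E'
from bench import r
import cv2,numpy as np
o=[]
for n,(u,v) in (("top",(325,190)),("side",(322,185))):
    p,d=r.snapshot(n); cv2.imwrite(f"pics/{n}b.png",p[:,:,::-1]); o.append(cv2.resize(p[v-50:v+50,u-50:u+50,::-1],None,fx=4,fy=4,interpolation=cv2.INTER_CUBIC))
cv2.imwrite("pics/b.png",np.hstack(o))
E
```

```text
t 3.9 pos [420.4 -94.4  68. ] zdir -8.14 tilt [-0.  0.] F [-0.5  0.1 -1.2] gap 11.2
```

View pics/b.png

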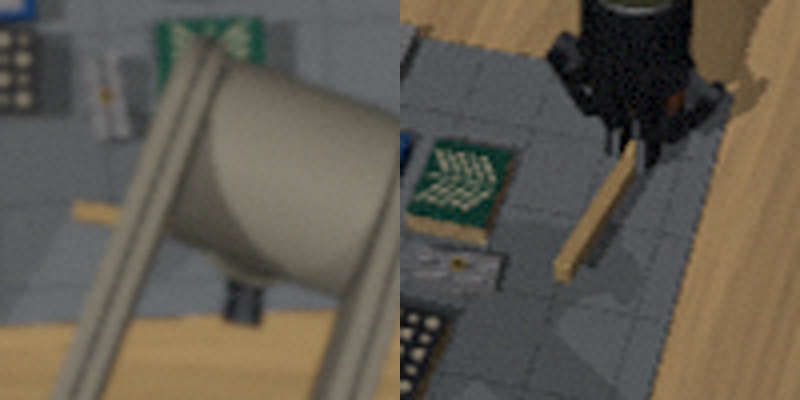

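```bash
python3 - <<'E'
from h import *
c=r.calibration("side")
e=np.array([428.5+65*.1426,-44.6+65*.99,10])
for dz in (0,30,40,50,53.5): print(dz,proj(c,e+[0,0,dz]))
for f in("sidea","sideb"):
    p=cv2.imread(f"pics/{f}.png"); m=masks("side",p)["strip"].copy(); m[:,:300]=0;m[:,338:]=0;m[:160]=0;m[225:]=0
    v,u=np.nonzero(m); o=np.argsort(v)[-12:]; print(f,np.c_[u[o],v[o]].mean(0)); 
    print(cv2.fitLine(np.c_[u,v].astype(np.float32),cv2.DIST_HUBER,0,.01,.01).ravel())
E
```

```text
0 [[311.83366181 215.95032989]]
30 [[311.65798716 209.44372257]]
40 [[311.59794697 207.21996434]]
50 [[311.5371422  204.96788783]]
53.5 [[311.51567719 204.17287052]]
sidea [316.66666667 216.5       ]
[  0.53280824  -0.84623605 320.9669     198.72818   ]
sideb [316.58333333 207.08333333]
[  0.5088077  -0.8608802 320.3334    187.97531  ]
```

```bash
python3 d.py 590.6 -128.7 68 3.5
```

```text
t 4.0 pos [419.6 -94.1  67.2] zdir -8.14 tilt [-0.11  0.04] F [ 0.1  0.3 -0.5] gap 10.6
shift cm [-0.11 -1.   17.42] rot [-11.64  -0.11  -0.03]
```

Emit:
{"api": "servo_tool", "payload": {
  "commands": [
    [[255, 0, -0.2, 3, -2, 0, 0], [255, 0, -0.4, 6, -4, 0, 0], [255, 0, -0.6, 9, -6, 0, 0], [255, 0, -0.8, 12, -8, 0, 0], [255, 0, -0.9, 15, -10, 0, 0], [255, 0, -1, 17.4, -11.6, 0, 0], [255, 0, -1, 17.4, -11.6, 0, 0], [255, 0, -1, 17.4, -11.6, 0, 0]]
  ]
}}

```text
time: 4.8
tool_pos: [590.4, -128.7, 66.7]
tcp_rot: [160.2, 89.8, 163.7]
ft_force: [0.1, -0.2, -0.5]
finger_gap: 11.1
```

```bash
python3 d.py 590.6 -128.7 40 3.5;  python3 - <<'E'
from bench import r
import cv2,numpy as np
o=[]
for n,(u,v) in (("top",(325,150)),("side",(285,165))):
    p,d=r.snapshot(n); cv2.imwrite(f"pics/{n}c.png",p[:,:,::-1]); o.append(cv2.resize(p[v-50:v+50,u-50:u+50,::-1],None,fx=4,fy=4,interpolation=cv2.INTER_CUBIC))
cv2.imwrite("pics/c.png",np.hstack(o))
E
```

```text
t 4.8 pos [ 590.4 -128.7   66.7] zdir 3.44 tilt [-0.17  0.05] F [ 0.1 -0.2 -0.5] gap 11.1
shift cm [ 2.67 -0.01  0.03] rot [-0.06 -0.16 -0.06]
```

View pics/c.png

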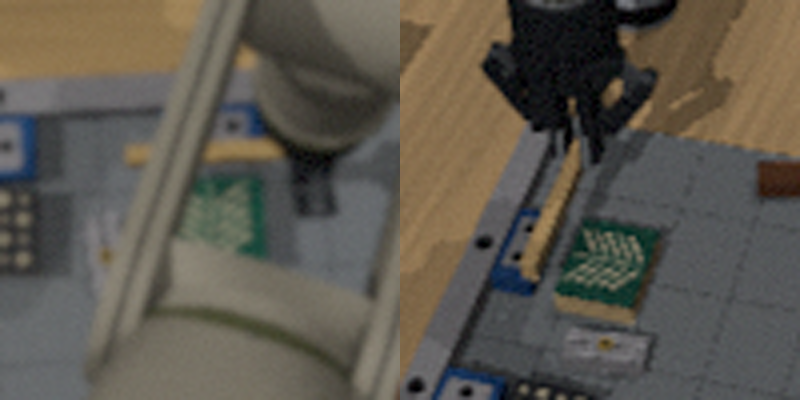

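The strip hangs over the gap in both views. I'll overlay the predicted boxes to check how it lies in the fingers.

```bash
python3 - <<'E'
from h import *
o=[]
for n,(u,v) in (("top",(325,150)),("side",(285,165))):
    p=cv2.imread(f"pics/{n}c.png"); c=r.calibration(n); Z=6
    im=cv2.resize(p[v-50:v+30,u-32:u+32],None,fx=Z,fy=Z,interpolation=cv2.INTER_CUBIC)
    a=np.radians(3.5)
    for (x,y,L,z0,z1,col) in ((587.4,-78,(12,130),62,80,(0,0,255)),(613.9,-71.4,(32,70),10,30,(255,255,0)),(546.3,-71.4,(60,76),10,33,(255,0,255))):
        q=(proj(c,box(x,y,a,np.array(L),z0,z1))-[u-32,v-50]+.5)*Z-.5
        q=np.round(q).astype(int)
        for s in(0,4):
            cv2.polylines(im,[q[[s,s+1,s+3,s+2]]],True,col,1)
    o.append(im)
cv2.imwrite("pics/co.png",np.hstack(o))
E
```

```text
(no output)
```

View pics/co.png

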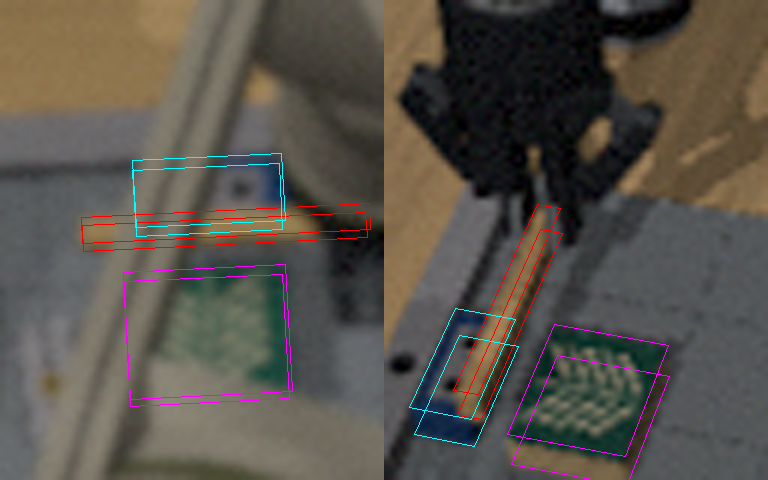

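Emit:
{"api": "servo_tool", "payload": {
  "commands": [
    [[255, 1.5, 0, 0, 0, 0, 0], [255, 2.6, 0, 0, 0, 0, 0], [255, 2.6, 0, 0, 0, 0, 0], [255, 2.6, 0, 0, 0, 0, 0]]
  ]
}}

```text
time: 5.3
tool_pos: [590.4, -128.7, 41.6]
tcp_rot: [160.2, 89.9, 163.6]
ft_force: [-0.6, 0.5, -0.2]
finger_gap: 10.7
```

```bash
cat > v.py <<'E'
from h import *
import sys
tag=sys.argv[1]; o=[]
for n,(u,v) in (("top",(325,140)),("side",(275,170))):
    p,d=r.snapshot(n); cv2.imwrite(f"pics/{n}{tag}.png",p[:,:,::-1]); Z=8
    o.append(cv2.resize(p[v-32:v+38,u-25:u+25,::-1],None,fx=Z,fy=Z,interpolation=cv2.INTER_CUBIC))
cv2.imwrite(f"pics/{tag}.png",np.hstack(o))
E
python3 d.py 590.6 -128.7 15 3.5; python3 v.py d
```

```text
t 5.3 pos [ 590.4 -128.7   41.6] zdir 3.45 tilt [-0.1   0.03] F [-0.6  0.5 -0.2] gap 10.7
shift cm [ 2.66 -0.    0.02] rot [-0.05 -0.1  -0.04]
```

View pics/d.png

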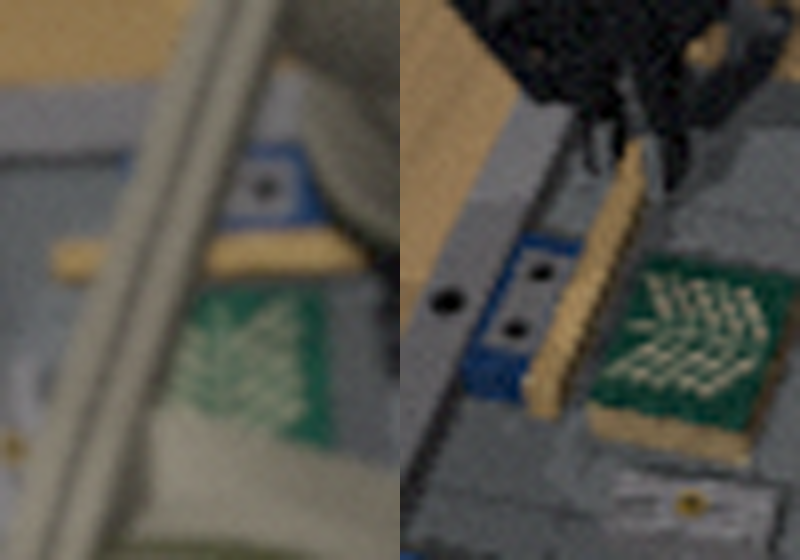

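Both views show the strip parallel to the bar, and the parallax works out to about 5 mm margin on each side. Lowering it now.

Emit:
{"api": "servo_tool", "payload": {
  "commands": [
    [[255, 0.8, 0, 0, 0, 0, 0], [255, 1.5, 0, 0, 0, 0, 0], [255, 2.0, 0, 0, 0, 0, 0], [255, 2.0, 0, 0, 0, 0, 0]]
  ]
}}

```text
time: 5.8
tool_pos: [590.3, -128.7, 21.0]
tcp_rot: [159.8, 89.9, 163.3]
ft_force: [-0.3, 0.0, -0.6]
finger_gap: 11.0
```

```bash
python3 d.py 590.6 -128.7 15 3.5; python3 v.py e
```

```text
t 5.8 pos [ 590.3 -128.7   21. ] zdir 3.46 tilt [-0.13  0.04] F [-0.3  0.  -0.6] gap 11.0
shift cm [ 0.6  -0.    0.03] rot [-0.04 -0.13 -0.05]
```

View pics/e.png

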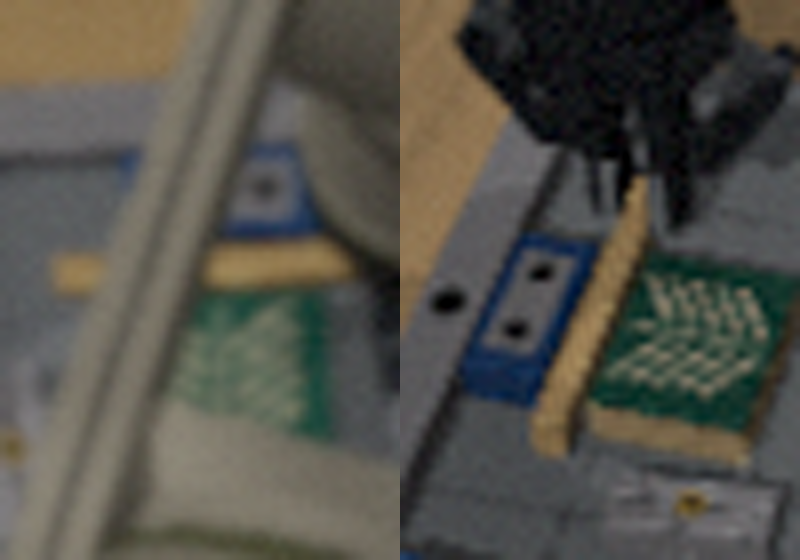

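Strip is inside the gap with clearance on both sides. Lowering the last 6 mm.

Emit:
{"api": "servo_tool", "payload": {
  "commands": [
    [[255, 0.3, 0, 0, 0, 0, 0], [255, 0.5, 0, 0, 0, 0, 0], [255, 0.5, 0, 0, 0, 0, 0]]
  ]
}}

```text
time: 6.2
tool_pos: [591.2, -128.9, 17.3]
tcp_rot: [156.2, 90.0, 159.6]
ft_force: [-0.5, 0.5, 0.1]
finger_gap: 10.8
```

```bash
python3 d.py 590.6 -128.7 15 3.5
```

```text
t 6.2 pos [ 591.2 -128.9   17.3] zdir 3.45 tilt [-0.02  0.01] F [-0.5  0.5  0.1] gap 10.8
shift cm [ 0.23  0.03 -0.05] rot [-0.05 -0.02 -0.01]
```

Emit:
{"api": "servo_tool", "payload": {
  "commands": [
    [[255, 0.2, 0, 0, 0, 0, 0], [255, 0.3, 0, 0, 0, 0, 0], [255, 0.3, 0, 0, 0, 0, 0]]
  ]
}}

```text
time: 6.5
tool_pos: [591.4, -129.0, 14.8]
tcp_rot: [-21.3, 90.0, -17.9]
ft_force: [-0.6, 0.2, 2.1]
finger_gap: 11.0
```

```bash
python3 d.py; python3 v.py f
```

```text
t 6.5 pos [ 591.4 -129.    14.8] zdir 3.46 tilt [ 0.01 -0.  ] F [-0.6  0.2  2.1] gap 11.0
```

View pics/f.png

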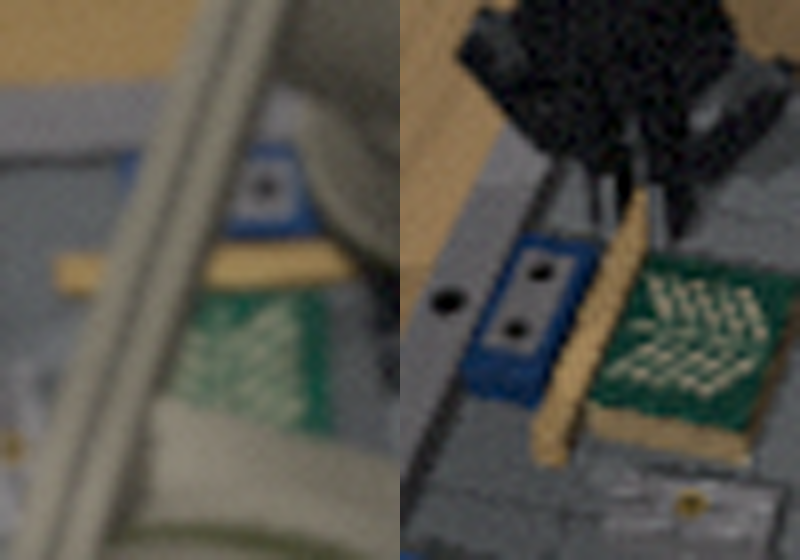

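The strip is down on the bed, with 2 N of contact. Opening a little to release it.

Emit:
{"api": "servo_tool", "payload": {
  "commands": [
    [[190, 0, 0, 0, 0, 0, 0], [170, 0, 0, 0, 0, 0, 0], [170, 0, 0, 0, 0, 0, 0], [170, 0, 0, 0, 0, 0, 0], [170, 0, 0, 0, 0, 0, 0]]
  ]
}}

```text
time: 7.1
tool_pos: [591.3, -129.0, 14.5]
tcp_rot: [142.1, 90.0, 145.5]
ft_force: [0.5, -0.4, 0.7]
finger_gap: 28.5
```

Emit:
{"api": "servo_tool", "payload": {
  "commands": [
    [[170, -1.5, 0, 0, 0, 0, 0], [170, -4, 0, 0, 0, 0, 0], [170, -8, 0, 0, 0, 0, 0], [170, -10, 0, 0, 0, 0, 0], [170, -10, 0, 0, 0, 0, 0]]
  ]
}}

```text
time: 7.6
tool_pos: [594.6, -129.9, 120.7]
tcp_rot: [-20.6, 89.5, -17.1]
ft_force: [0.6, 0.1, 0.4]
finger_gap: 28.8
```

```bash
python3 d.py; python3 v.py g
```

```text
t 7.6 pos [ 594.6 -129.9  120.7] zdir 3.46 tilt [ 0.49 -0.15] F [0.6 0.1 0.4] gap 28.8
```

View pics/g.png

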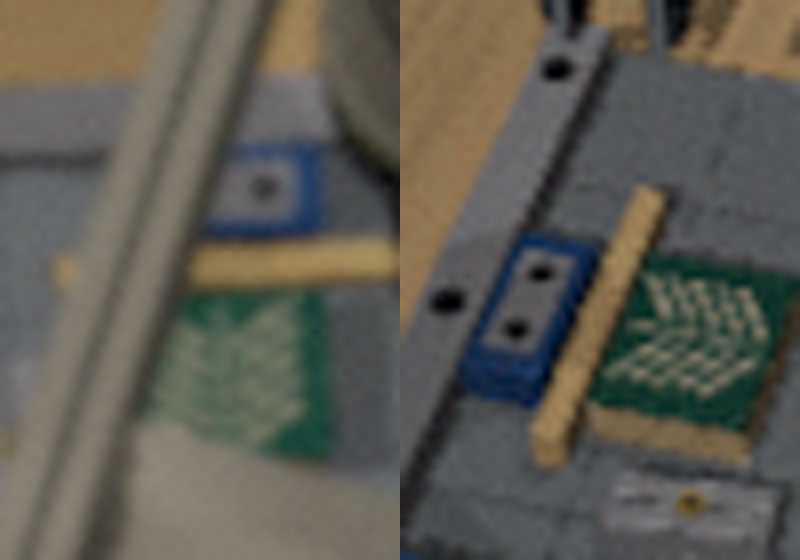

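The strip lies flat in the gap. It runs from (545,450) to (650,190) in the side crop, parallel to the bar and overhanging the block at both ends. Next I'll position the fingers in front of the block's near face, with the jaws along the face.

```bash
python3 d.py 486 -75 120 -86.5
```

```text
t 7.7 pos [ 591.9 -129.1  115.9] zdir 3.46 tilt [ 0.11 -0.04] F [ 0.3 -0.6 -1. ] gap 28.4
shift cm [ -0.44   6.04 -10.25] rot [ 8.996e+01  1.200e-01 -5.000e-02]
```

Emit:
{"api": "servo_tool", "payload": {
  "commands": [
    [[170, -0.4, 0.8, -1.3, 8.5, 0, 0], [170, -0.4, 1.6, -2.6, 17, 0, 0], [170, -0.4, 2.4, -3.9, 25.5, 0, 0], [170, -0.4, 3.2, -5.2, 34, 0, 0], [170, -0.4, 4, -6.5, 42.5, 0, 0], [170, -0.4, 4.8, -7.8, 51, 0, 0], [170, -0.4, 5.4, -9.1, 59.5, 0, 0], [170, -0.4, 6, -10.3, 68, 0, 0]]
  ]
}}

```text
time: 8.5
tool_pos: [483.0, -74.7, 116.8]
tcp_rot: [-130.0, 89.8, 165.1]
ft_force: [0.4, 0.2, -0.7]
finger_gap: 28.8
```

```bash
python3 d.py 486 -75 60 -86.5
```

```text
t 8.5 pos [483.  -74.7 116.8] zdir -64.89 tilt [-0.18  0.05] F [ 0.4  0.2 -0.7] gap 28.8
shift cm [5.68 0.27 0.17] rot [21.61 -0.09  0.16]
```

Emit:
{"api": "servo_tool", "payload": {
  "commands": [
    [[165, 1.5, 0.2, 0.2, 8, 0, 0], [165, 3, 0.2, 0.2, 16, 0, 0], [165, 5, 0.2, 0.2, 21.5, 0, 0], [165, 5, 0.2, 0.2, 21.5, 0, 0], [165, 5, 0.2, 0.2, 21.5, 0, 0], [165, 5, 0.2, 0.2, 21.5, 0, 0]]
  ]
}}

```text
time: 9.1
tool_pos: [487.9, -76.3, 69.1]
tcp_rot: [71.3, 90.0, -14.6]
ft_force: [-0.2, 0.2, 0.1]
finger_gap: 30.2
```

```bash
python3 d.py 486 -75 14 -86.5; python3 v.py i; python3 m.py >/dev/null; python3 -c "
import cv2
p=cv2.imread('pics/sidei.png');cv2.imwrite('pics/i2.png',cv2.resize(p[130:250,220:360],None,fx=5,fy=5,interpolation=cv2.INTER_CUBIC))"
```

```text
t 9.1 pos [487.9 -76.3  69.1] zdir -85.91 tilt [ 0.02 -0.01] F [-0.2  0.2  0.1] gap 30.2
shift cm [ 5.51 -0.18 -0.15] rot [ 0.59  0.01 -0.02]
```

View pics/i2.png

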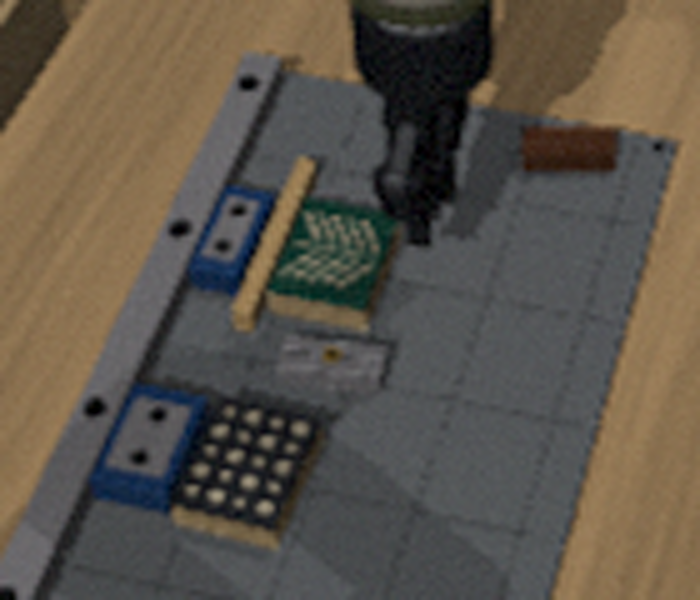

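The fingers are in front of the block's near face, still raised. Descending now.

Emit:
{"api": "servo_tool", "payload": {
  "commands": [
    [[165, 2, -0.2, -0.1, 0.6, 0, 0], [165, 4, -0.2, -0.1, 0.6, 0, 0], [165, 5.4, -0.2, -0.1, 0.6, 0, 0], [165, 5.4, -0.2, -0.1, 0.6, 0, 0], [165, 5.4, -0.2, -0.1, 0.6, 0, 0]]
  ]
}}

```text
time: 9.7
tool_pos: [485.7, -75.4, 14.9]
tcp_rot: [-112.5, 90.0, 160.9]
ft_force: [0.1, -0.5, 1.1]
finger_gap: 30.3
```

```bash
python3 d.py 503 -74 14 -86.5
```

```text
t 9.7 pos [485.7 -75.4  14.9] zdir -86.62 tilt [-0.  0.] F [ 0.1 -0.5  1.1] gap 30.3
shift cm [ 0.09  1.73 -0.04] rot [-0.12 -0.    0.  ]
```

Emit:
{"api": "servo_tool", "payload": {
  "commands": [
    [[165, 0, 0.8, 0, 0, 0, 0], [165, 0, 1.3, 0, 0, 0, 0], [165, 0, 1.6, 0, 0, 0, 0], [165, 0, 1.8, 0, 0, 0, 0], [165, 0, 2.0, 0, 0, 0, 0], [165, 0, 2.2, 0, 0, 0, 0], [165, 0, 2.4, 0, 0, 0, 0], [165, 0, 2.4, 0, 0, 0, 0]]
  ]
}}

```text
time: 10.5
tool_pos: [509.6, -74.0, 14.5]
tcp_rot: [137.1, 90.0, 50.5]
ft_force: [-0.5, 0.3, 0.1]
finger_gap: 30.3
```

```bash
python3 d.py; python3 v.py j
```

```text
t 10.5 pos [509.6 -74.   14.5] zdir -86.65 tilt [0. 0.] F [-0.5  0.3  0.1] gap 30.3
```

View pics/j.png

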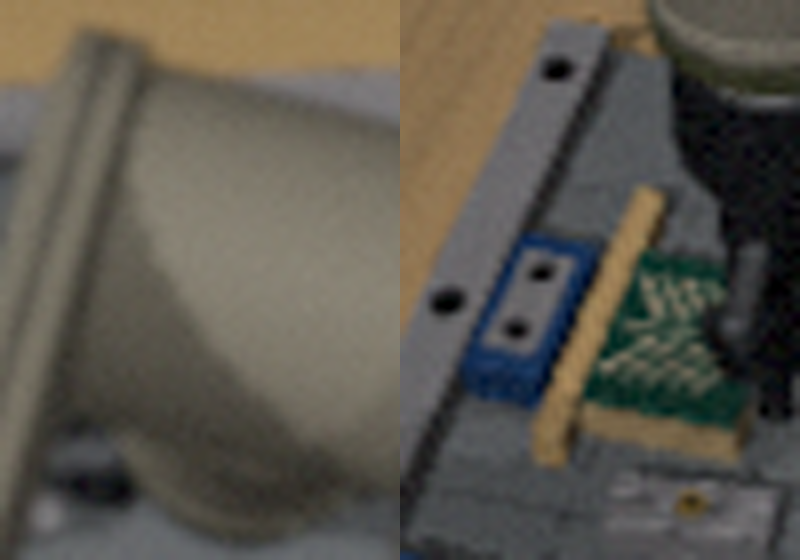

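The block has started moving, at about 0.5 N of friction. I'll advance in small steps.

Emit:
{"api": "servo_tool", "payload": {
  "commands": [
    [[165, 0, 0.1, 0, 0, 0, 0], [165, 0, 0.2, 0, 0, 0, 0], [165, 0, 0.3, 0, 0, 0, 0], [165, 0, 0.3, 0, 0, 0, 0]]
  ]
}}

```text
time: 11.0
tool_pos: [512.6, -73.8, 14.6]
tcp_rot: [93.2, 90.0, 6.6]
ft_force: [-0.7, 0.6, -0.7]
finger_gap: 30.2
```

Emit:
{"api": "servo_tool", "payload": {
  "commands": [
    [[165, 0, 0.1, 0, 0, 0, 0], [165, 0, 0.2, 0, 0, 0, 0], [165, 0, 0.2, 0, 0, 0, 0]]
  ]
}}

```text
time: 11.3
tool_pos: [514.7, -73.7, 14.6]
tcp_rot: [85.0, 90.0, -1.7]
ft_force: [0.4, -0.3, 0.3]
finger_gap: 30.2
```

```bash
python3 d.py; python3 v.py k
```

```text
t 11.3 pos [514.7 -73.7  14.6] zdir -86.65 tilt [ 0.02 -0.  ] F [ 0.4 -0.3  0.3] gap 30.2
```

View pics/k.png

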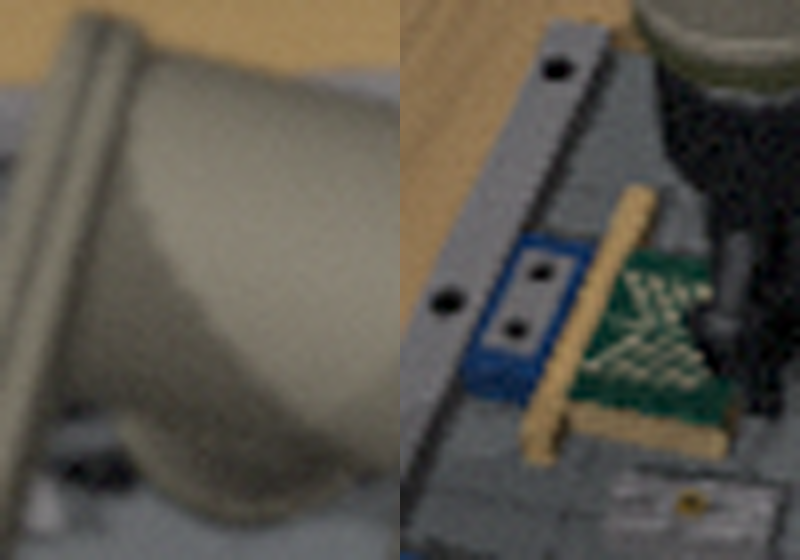

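Block and strip are now moving together, and a thin gap to the bar remains. I'll keep going in 1 mm steps.

Emit:
{"api": "servo_tool", "payload": {
  "commands": [
    [[165, 0, 0.1, 0, 0, 0, 0], [165, 0, 0.2, 0, 0, 0, 0], [165, 0, 0.2, 0, 0, 0, 0]]
  ]
}}

```text
time: 11.7
tool_pos: [514.8, -73.6, 14.2]
tcp_rot: [-94.5, 89.8, 178.9]
ft_force: [-9.1, -0.9, 7.6]
finger_gap: 30.2
```

Emit:
{"api": "servo_tool", "payload": {
  "commands": [
    [[165, 0, 0.1, 0, 0, 0, 0], [165, 0, 0.1, 0, 0, 0, 0], [165, 0, 0.1, 0, 0, 0, 0]]
  ]
}}

```text
time: 12.0
tool_pos: [514.8, -73.6, 14.0]
tcp_rot: [-94.8, 89.7, 178.5]
ft_force: [-13.9, -1.9, 11.0]
finger_gap: 30.2
```

Emit:
{"api": "servo_tool", "payload": {
  "commands": [
    [[165, 0, 0.1, 0, 0, 0, 0], [165, 0, 0.1, 0, 0, 0, 0], [165, 0, 0.1, 0, 0, 0, 0]]
  ]
}}

```text
time: 12.3
tool_pos: [514.8, -73.6, 13.8]
tcp_rot: [-94.9, 89.5, 178.5]
ft_force: [-18.2, -2.0, 13.4]
finger_gap: 30.0
```

```bash
python3 d.py; python3 v.py l; python3 - <<'E'
from h import *
s=r.sense();print(s["wrist_torque"])
n="side";c=r.calibration(n);p=cv2.imread("pics/sidel.png")
im=p[150:220,245:325];
cv2.imwrite("pics/l2.png",cv2.resize(im,None,fx=9,fy=8,interpolation=cv2.INTER_CUBIC))
E
```

```text
t 12.3 pos [514.8 -73.6  13.8] zdir -86.64 tilt [-0.45  0.01] F [-18.2  -2.   13.4] gap 30.0
[-0.21940773  2.8215977   0.06585278]
```

View pics/l2.png

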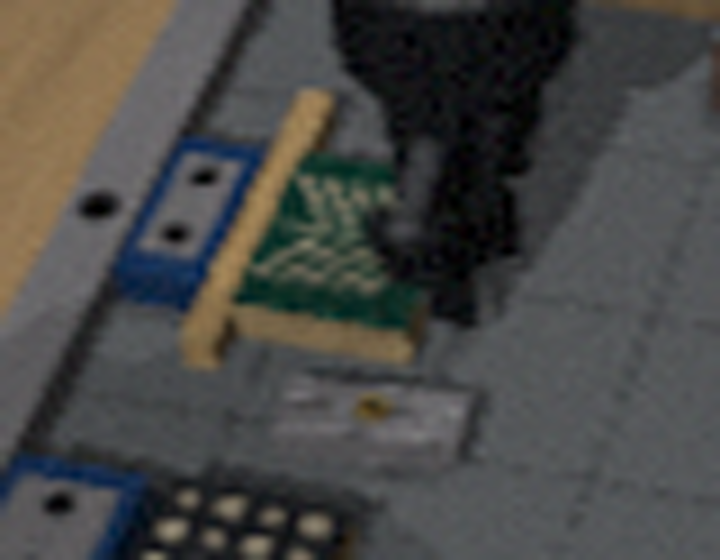

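Strip, block and bar are tight in the view. The quoin between the blocks and the grey block look unmoved. I'll push slightly more and check it holds steady.

Emit:
{"api": "servo_tool", "payload": {
  "commands": [
    [[165, 0, 0.1, 0, 0, 0, 0], [165, 0, 0.1, 0, 0, 0, 0], [165, 0, 0.1, 0, 0, 0, 0], [165, 0, 0.1, 0, 0, 0, 0], [165, 0, 0.1, 0, 0, 0, 0], [165, 0, 0.1, 0, 0, 0, 0]]
  ]
}}

```text
time: 13.0
tool_pos: [514.8, -73.5, 13.6]
tcp_rot: [-94.9, 89.4, 178.5]
ft_force: [-22.2, -1.4, 16.9]
finger_gap: 29.9
```

```bash
python3 - <<'E'
from h import *
a=cv2.imread("pics/side0.png"); 
p,_=r.snapshot("side"); b=np.ascontiguousarray(p[:,:,::-1])
print(r.sense()["ft_force"],r.sense()["tool_pos"],r.sense()["wrist_torque"])
d=np.hstack([a[150:240,225:325],b[150:240,225:325]])
cv2.imwrite("pics/n.png",cv2.resize(d,None,fx=4,fy=5,interpolation=cv2.INTER_CUBIC))
# line angles: strip vs block edges
c=r.calibration("side"); M=masks("side",b)
m=M["strip"].copy(); roi=np.zeros_like(m); roi[158:198,262:290]=1
# strip free-left-end to right-end: expected overlay fit
for yaw in (2.5,3.5,4.5):
    print(yaw,proj(c,box(597.9-6,-78,np.radians(yaw),np.array((12,130)),10,28))[4:].round(1).tolist())
E
```

```text
[-23.10398219  -2.10672316  17.21873534] [514.85546677 -73.52090284  13.62013796] [-0.31671101  3.49213404 -0.00788495]
2.5 [[282.0, 161.0], [268.0, 191.8], [278.4, 160.3], [264.2, 191.0]]
3.5 [[281.7, 161.0], [268.4, 191.8], [278.0, 160.3], [264.5, 191.1]]
4.5 [[281.3, 160.9], [268.8, 191.9], [277.6, 160.2], [264.9, 191.2]]
```

View pics/n.png

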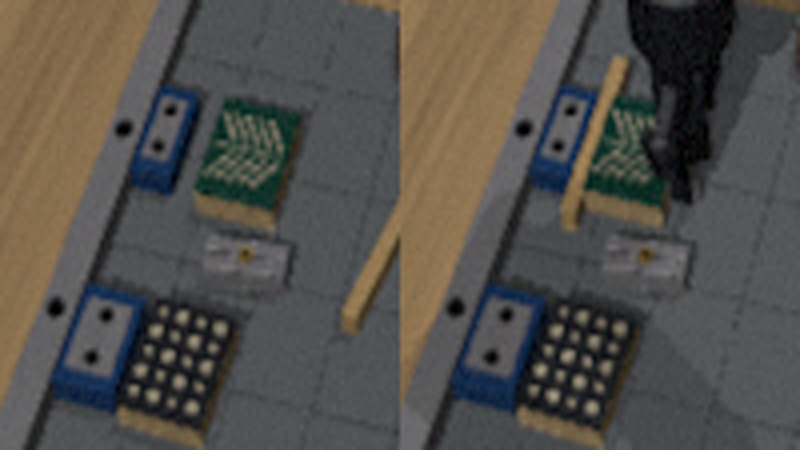

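The measured strip ends, about (266,191) and (280,161), match the predicted tight pose. The grey block, quoins and bars look unmoved. Handing in.

```bash
python3 -c "
from bench import r
print(r.hand_in()); print(r.sense()['ft_force'])"
```

```text
the job is handed in; nothing more can be done
None
the job is handed in; nothing more can be done
```

I put the beech strip flat into the wide gap, behind the green block in the right bay. Then I pushed the block with two fingers until block, strip and packing bar were tight, and handed in at about 13 s while still pressing. No verdict was reported.

- **Push:** the forward motion stopped at tool x = 514.8 mm, where I had worked out the tight stack would sit (about 514.9 mm). The last reading was about 23 N along the push. There was also about 17 N of vertical reaction on the tool, which I put down to friction pressing the block onto the bed but did not confirm. The wrist showed almost no twist, so the push was central.
- **Position:** in the side view, both strip ends were within about 1 pixel (roughly 2 mm) of the expected pressed pose. I set the strip about 7 mm off-centre, outwards, to leave room for the fingers. It still covers the full width of the block.
- **Other things:** the grey block, the quoin between the blocks and the packing bars look unmoved compared with the first picture. I did not re-check the other bystanders after the start, but the arm kept clear of them.
- **Not measured:** the arm hid the top view at the end, so squareness rests on the side view and on the faces being pressed flush. I had no direct reading of the contact forces between strip, block and bar.

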